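# Canister set back on the ledge in order of height

### The job

Put the four white ceramic canisters back on the wooden ledge, upright and each centred on its own cork pad, stepping down in height along the row: the tallest on the pad at the rice pot's end, the shortest at the other end. They are ceramic, so set them down gently and don't tip any over; leave the rice pot and the glass jar where they are.

Things in the scene. Friction and masses are not known exactly. Their poses are not given: they have to be found in the camera images.
- canister_1: The tallest and widest of four round white ceramic canisters with flush light-wood lids (136, 110, 84, 58 mm high). 136 mm high, 62 mm in diameter all the way up, about 400 g (up to 40 % off); loose, lid fixed on. Origin: centre of its underside, z up its axis. Starts upright on the counter, robot side of the ledge, in any of five places about 115 mm apart sideways.
- canister_2: The second tallest of four round white ceramic canisters with flush light-wood lids (136, 110, 84, 58 mm high). 110 mm high, 56 mm in diameter all the way up, about 280 g (up to 40 % off); loose, lid fixed on. Origin: centre of its underside, z up its axis. Starts upright on the counter, robot side of the ledge, in any of five places about 115 mm apart sideways.
- canister_3: The third tallest of four round white ceramic canisters with flush light-wood lids (136, 110, 84, 58 mm high). 84 mm high, 50 mm in diameter all the way up, about 190 g (up to 40 % off); loose, lid fixed on. Origin: centre of its underside, z up its axis. Starts upright on the counter, robot side of the ledge, in any of five places about 115 mm apart sideways.
- canister_4: The shortest and narrowest of four round white ceramic canisters with flush light-wood lids (136, 110, 84, 58 mm high). 58 mm high, 44 mm in diameter all the way up, about 120 g (up to 40 % off); loose, lid fixed on. Origin: centre of its underside, z up its axis. Starts upright on the counter, robot side of the ledge, in any of five places about 115 mm apart sideways.
- pad_a: Round cork pad at the end of the row on the robot's right (-y), one of four alike in a straight row, 90 mm apart, on a fixed wooden ledge (380 x 90 mm, top 30 mm above the counter). Pad 70 mm in diameter, 3 mm thick, fixed. Origin: centre of its underside; a canister on it has its foot 3 mm above that (33 mm above the counter). z up, y along the row towards pad_d.
- pad_b: Round cork pad second from the robot's right, one of four alike in a straight row, 90 mm apart, on a fixed wooden ledge (380 x 90 mm, top 30 mm above the counter). Pad 70 mm in diameter, 3 mm thick, fixed. Origin: centre of its underside; a canister on it has its foot 3 mm above that (33 mm above the counter). z up, y along the row towards pad_d.
- pad_c: Round cork pad third from the robot's right, one of four alike in a straight row, 90 mm apart, on a fixed wooden ledge (380 x 90 mm, top 30 mm above the counter). Pad 70 mm in diameter, 3 mm thick, fixed. Origin: centre of its underside; a canister on it has its foot 3 mm above that (33 mm above the counter). z up, y along the row towards pad_d.
- pad_d: Round cork pad at the end of the row on the robot's left (+y), one of four alike in a straight row, 90 mm apart, on a fixed wooden ledge (380 x 90 mm, top 30 mm above the counter). Pad 70 mm in diameter, 3 mm thick, fixed. Origin: centre of its underside; a canister on it has its foot 3 mm above that (33 mm above the counter). z up, y along the row towards pad_d.
- pot: Steel rice pot, 180 mm in diameter and 115 mm high, with two side handles and a dark-edged lid on it (knob top at 157 mm above the pot's base); loose, about 1.3 kg. Stands on a black glass induction hob (340 x 280 mm, 6 mm high) at one side of the counter, past one end of the row: either left (+y) or right (-y). Origin: centre of its underside; z up.
- glass_jar: Greenish glass jar with a dark metal cap, 48 mm in diameter, 95 mm high, loose; a bystander among the canisters, not one of the set. Origin: centre of its underside; z up. A round white and grey timer (62 mm wide, 36 mm high) lies between the robot and the canisters.
There are look-alikes about, which are no part of the job. Leave any orange look-alike of the canister_2 alone.

How it is judged:
At the end, for the whole second after the job is handed in: All four canisters stand released, upright (within 0.1 rad) and still, each within 12 mm of the centre of its pad and resting on it, in falling order of height from the pad nearest the rice pot (136, 110, 84, 58 mm) to the pad farthest from it (((world y of pot below 0 m and horizontal distance between canister_1 and pad_a below 0.012 m and z of canister_1 in the frame of pad_a between -0.002 and 0.008 m and horizontal distance between canister_2 and pad_b below 0.012 m and z of canister_2 in the frame of pad_b between -0.002 and 0.008 m and horizontal distance between canister_3 and pad_c below 0.012 m and z of canister_3 in the frame of pad_c between -0.002 and 0.008 m and horizontal distance between canister_4 and pad_d below 0.012 m and z of canister_4 in the frame of pad_d between -0.002 and 0.008 m) or (world y of pot above 0 m and horizontal distance between canister_1 and pad_d below 0.012 m and z of canister_1 in the frame of pad_d between -0.002 and 0.008 m and horizontal distance between canister_2 and pad_c below 0.012 m and z of canister_2 in the frame of pad_c between -0.002 and 0.008 m and horizontal distance between canister_3 and pad_b below 0.012 m and z of canister_3 in the frame of pad_b between -0.002 and 0.008 m and horizontal distance between canister_4 and pad_a below 0.012 m and z of canister_4 in the frame of pad_a between -0.002 and 0.008 m)) and angle between each of canister_1, canister_2, canister_3, canister_4's own z axis and vertical below 0.1 rad and linear speed of each of canister_1, canister_2, canister_3, canister_4 below 0.01 m/s and contact force between each of canister_1, canister_2, canister_3, canister_4 and the fingers below 0.1 N); the robot touches nothing.
It fails at once if a canister is tipped over (leans more than 35 degrees) (angle between any of canister_1, canister_2, canister_3, canister_4's own z axis and vertical above 0.61 rad).
It fails at once if the rice pot or the glass jar is shifted by more than 20 mm or the jar is knocked over (distance of any of pot, glass_jar from where it was at the start of the episode above 0.02 m or angle between glass_jar's own z axis and vertical above 0.5 rad).
It fails at once if a canister is dropped (falls freely by more than about 10 mm: faster than 0.45 m/s with no finger on it) ((linear speed of canister_1 above 0.45 m/s and contact force between canister_1 and the fingers below 0.1 N) or (linear speed of canister_2 above 0.45 m/s and contact force between canister_2 and the fingers below 0.1 N) or (linear speed of canister_3 above 0.45 m/s and contact force between canister_3 and the fingers below 0.1 N) or (linear speed of canister_4 above 0.45 m/s and contact force between canister_4 and the fingers below 0.1 N)).
It fails at once if a canister is pressed or slammed hard onto a pad (more than 60 N between them) (contact force between any of canister_1, canister_2, canister_3, canister_4 and pad_a above 60 N or contact force between any of canister_1, canister_2, canister_3, canister_4 and pad_b above 60 N or contact force between any of canister_1, canister_2, canister_3, canister_4 and pad_c above 60 N or contact force between any of canister_1, canister_2, canister_3, canister_4 and pad_d above 60 N).
It also fails if it takes over 102 s, if anything falls off the work surface, if the arm or the gripper's body presses on something with over 40 N, if the wrist force passes 120 N, or if a joint passes its speed limit or range.

### The arm

A 6-joint arm with a two-finger parallel gripper is mounted at the origin on the work surface. World frame = base frame: x ahead of the robot, y to its left, z up, the work surface at z = 0. Lengths are in m, angles in rad, forces in N, time in s.
With the tool pointing down it reaches from about 0.25 to 0.725 m from the base axis. Payload 4 kg.
Tool frame: the origin (TCP) lies at the very end of the fingers, on their centre line; the grasp point (between the pads) lies 19 mm behind it (bot.pinch_z is the distance from the TCP to the grasp point, in m); z points along the fingers, x is the direction in which the jaws open and shut, and the axes are right-handed (so a half turn about z gives the same grasp; the last joint's range is limited). The gripper opens to 85 mm and grips with 20 to 120 N. Pads are 22 mm wide; open, the fingers measure 114 mm over their backs; the gripper's body (76 mm by 85 mm) begins 54 mm behind the grasp point. The pads swing forward as they close: fully open they stand 13 mm farther back than shut.
Start: joints at [1.224, 0.241, 0.005, 1.335, 0, 1.571], TCP at [0.17, 0.47, 0.231] pointing down, gripper open.
Joint ranges: [-2.72, 2.72], [-1.05, 1.87], [-1.09, 1.28], [-1.99, 2.15], [-1.42, 1.44], [-3.14, 3.14]. Speed limits (rad/s): [2.79, 2.79, 3.14, 3.14, 3.14, 3.14].

### API

Orientations are given as a unit quaternion [x, y, z, w].
In Python, from workcell import bot gives the robot as it stands. The module is installed in compiled form; this text tells all that it offers.
- The arm moves only by the shell command python3 -m inch 'ROWS'. ROWS is JSON, a list of rows, each a list of 7 numbers: the shift along the tool's x, y, z scaled (see below), then the turn, a rotation vector about the tool's x, y, z scaled (see below), then the gripper command: -1 is fully open, 1 is shut, values between are in proportion. In form: [[x, y, z, wx, wy, wz, gripper], ...]. A call has exactly 8 rows; each row shifts and turns the commanded pose from where the row before left it, along the tool's axes as they then stand; what a row does not reach is not made up. The controller multiplies each number of a shift by 2.5 cm and each number of a turn by 180 degrees. A row lasts 1/10 s, in which the tool goes at most 50 mm and 8.59 degrees, less where a joint would pass 70% of its speed; a pose out of reach is approached as far as the arm can. A call with a number of a shift or a turn outside -1 to 1 is refused whole. A call with a gripper value outside its range is refused whole. The fingers move at their own pace and stop on an object; the grip force is fixed at half the most. Time passes only in rows, so rows that do not move let the fingers close, or fill a call up. It gives the time, the measured TCP pose, the force and the opening at its end, in the units of the state.
- bot.get_obs(): the state, without advancing time (a new reading comes with each control period).
- bot.camera(name): name is "scene" or "top"; returns (picture, depth): 400x640x3 uint8, blue, green, red; 400x640 float32, m along the optical axis (not along the pixel's ray), 0 where there is no reading.
- bot.get_calibration(name): a dict with "vfov" (degrees; the focal length in pixels is half the picture's height over the tangent of half this angle, whatever the lens; pixels are square), "cx", "cy" (the principal point, pixels), "R" (3x3) and "t" (3): a world point X has camera coordinates R X + t. Camera axes: x right, y down, z forward; pixel columns grow to the right and rows downward; lengths in m; the calibration is good to about 2 mm. A picture is of the moment at which its call begins. get_calibration takes no time and is no camera call.
- bot.job_done(): hands the job in, once; it reports no verdict.
The state is a dict: "clock": time; "joint_pos": joint angles; "joint_vel": joint speeds; "tau": joint torques, N m; "eef_pos": TCP position; "tool_rot": TCP orientation; "ft_force": force on the tool from outside, world axes, zero at the start; "ft_torque": the same for the moment, N m; "grip_width": finger opening in m.
Only numpy, scipy, OpenCV 4.12 (cv2) and the standard library are available. Lean on these libraries where they do the work, as an engineer would, in place of code of your own. Each camera call takes 0.05 s, during which the arm holds its last target.

## Working session

There is one attempt and no reset: what is moved stays moved. The work goes in short steps, Python scripts to look and compute and a shell command to move; the robot and the scene stay as the last step left them, time stands still between calls to the robot, and variables do not carry over. Pictures are saved under pics/ and viewed, and the job is handed in when it is done.

```bash
ls; mkdir -p pics
python3 - <<'E'
from workcell import bot
import cv2,numpy as np
print(bot.get_obs()); print(bot.pinch_z)
for n in("scene","top"):
    p,d=bot.camera(n); cv2.imwrite(f"pics/{n}0.png",p); np.savez(f"pics/{n}0.npz",p=p,d=d)
    print(n,bot.get_calibration(n))
E
```

```text
pics
{'clock': 0.0, 'joint_pos': array([ 1.22400920e+00,  2.41423102e-01,  3.72255336e-03,  1.33519681e+00,
       -8.18542887e-06,  1.57078569e+00]), 'joint_vel': array([ 1.91408939e-04,  1.31315463e-03,  2.92465444e-04, -9.84641236e-05,
        7.23587774e-04, -2.05003052e-04]), 'tau': array([ 1.97606123e-04, -3.72319293e+01,  2.52407277e+01,  1.69068103e-02,
        1.04233993e-04,  6.15522310e-06]), 'eef_pos': array([0.16972649, 0.46963948, 0.23040726]), 'tool_rot': array([ 8.18494493e-01,  5.74513412e-01, -8.57496573e-04,  6.06876187e-04]), 'ft_force': array([ 0.12508669,  0.03322111, -0.05632954]), 'ft_torque': array([ 0.02084758,  0.00416153, -0.01371639]), 'grip_width': 0.08527804147662967}
0.0187
scene {'vfov': 48.10667576492515, 'cx': 316.03623738183995, 'cy': 203.2137397057053, 'R': array([[ 0.0441737 ,  0.99901486,  0.00424139],
       [ 0.81433602, -0.03354773, -0.57942334],
       [-0.57871024,  0.02904918, -0.81501571]]), 't': array([-0.02140657, -0.35986902,  1.66473317])}
top {'vfov': 52.03886737306591, 'cx': 313.41871232605547, 'cy': 197.33339860758963, 'R': array([[-0.02096572, -0.99977827,  0.0019618 ],
       [-0.98104121,  0.02019459, -0.19274421],
       [ 0.19266186, -0.00596563, -0.98124707]]), 't': array([0.01401583, 0.49447008, 1.10607583])}
```

View pics/scene0.png

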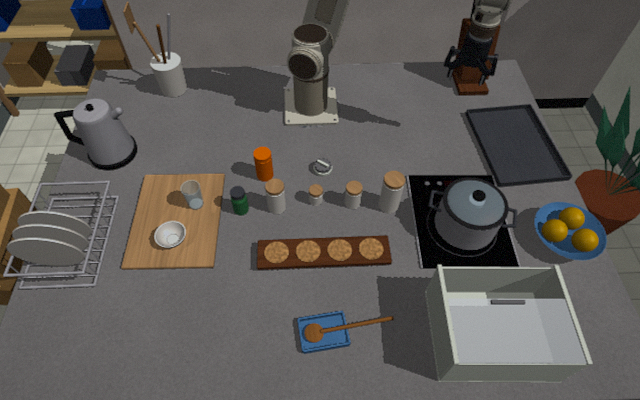

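View pics/top0.png

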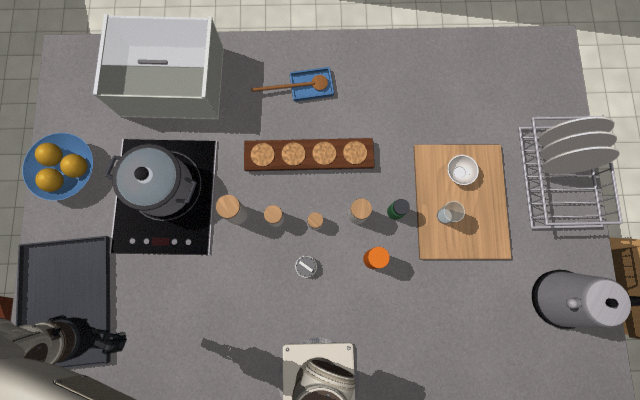

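The top view (x is up, y is left) shows four white canisters with wooden lids at (228,206), (273,214), (315,220) and (361,208). The pads are at (262,153), (293,153), (324,153) and (355,152), and the pot is at (145,178) on the +y side. Possible mix-ups are the orange look-alike at (377,258), the glass jar at (399,209), the timer at (306,267), and the bowl and cup on the board at (462,170) and (451,212).

```bash
cat > h.py <<'E'
import numpy as np,cv2
from workcell import bot
def K(n):
    c=bot.get_calibration(n); return 200/np.tan(np.radians(c['vfov'])/2),c
def cloud(n,d):
    f,c=K(n); v,u=np.mgrid[0:400,0:640]
    P=np.stack([(u-c['cx'])/f*d,(v-c['cy'])/f*d,d],-1)-c['t']
    return P@c['R']
def ray(n,u,v,z):
    f,c=K(n); r=np.array([(u-c['cx'])/f,(v-c['cy'])/f,1])@c['R']; o=-c['t']@c['R']
    return o+r*(z-o[2])/r[2]
def proj(n,X):
    f,c=K(n); q=c['R']@np.asarray(X)+c['t']; return q[:2]/q[2]*f+[c['cx'],c['cy']]
def ell(n,mask,seed,z):
    k,l,s,ce=cv2.connectedComponentsWithStats(mask.astype(np.uint8),connectivity=4)
    i=l[seed[1],seed[0]]
    if i==0:
        best=min(range(1,k),key=lambda j:np.hypot(*(ce[j]-seed))+(1e3 if s[j][4]<20 else 0)); i=best
    cs,_=cv2.findContours((l==i).astype(np.uint8),cv2.RETR_EXTERNAL,cv2.CHAIN_APPROX_NONE)
    c=max(cs,key=cv2.contourArea); e=cv2.fitEllipse(cv2.convexHull(c)) if len(cv2.convexHull(c))>4 else (ce[i],)
    return s[i][4],e,ray(n,*e[0],z)
E
python3 - <<'E'
from h import *
hs={1:.136,3:.084,4:.058,2:.110}
seeds={'top':{1:(228,206),3:(273,214),4:(315,220),2:(361,208)},'scene':{1:(393,178),3:(354,187),4:(316,190),2:(274,186)}}
pads={'top':dict(d=(262,153),c=(293,153),b=(324,153),a=(355,152)),'scene':dict(d=(371,249),c=(340,250),b=(308,251),a=(276,252))}
for n in('top','scene'):
    z=np.load(f'pics/{n}0.npz'); p,d=z['p'],z['d']; X=cloud(n,d)
    hsv=cv2.cvtColor(p,cv2.COLOR_BGR2HSV)
    m=(hsv[...,0]<25)&(hsv[...,0]>5)&(hsv[...,1]>70)&(hsv[...,2]>120)
    cv2.imwrite(f'pics/m_{n}.png',m*255)
    for k,s in seeds[n].items():
        a,e,r=ell(n,m,s,hs[k]); print(n,k,hsv[s[1],s[0]],a,np.round(e[0],1),np.round(e[1] if len(e)>1 else 0,1),r.round(4),'depthpt',X[s[1],s[0]].round(4))
    for k,s in pads[n].items():
        a,e,r=ell(n,m,s,.033); print(n,k,hsv[s[1],s[0]],a,np.round(e[0],1),np.round(e[1] if len(e)>1 else 0,1),r.round(4),X[s[1],s[0]].round(4))
z=np.load('pics/top0.npz');cv2.imwrite('pics/crop.png',cv2.resize(z['p'][120:290,190:430],None,fx=3,fy=3))
E
```

```text
top 1 [ 14 110 186] 434 [227.2 205.9] [22.7 23.8] [0.4595 0.2278 0.136 ] depthpt [0.4589 0.2254 0.1372]
top 3 [ 15 110 185] 258 [272.4 213.6] [17.5 18. ] [0.445 0.116 0.084] depthpt [0.4436 0.1141 0.0859]
top 4 [ 15 111 181] 188 [314.9 219.6] [15.  15.2] [0.4299 0.0011 0.058 ] depthpt [0.4287 0.0008 0.0592]
top 2 [ 15 110 192] 337 [360.9 208.2] [20.1 20.7] [ 0.4506 -0.1212  0.11  ] depthpt [ 0.4504 -0.1208  0.1143]
top d [ 15 126 198] 438 [262.  154.1] [22.9 23.9] [0.6292 0.1509 0.033 ] [0.6315 0.1504 0.0358]
top c [ 14 125 214] 439 [292.9 153.3] [22.8 24. ] [0.6296 0.0608 0.033 ] [0.6312 0.0605 0.031 ]
top b [ 15 125 206] 438 [323.7 152.7] [23.  23.7] [ 0.6296 -0.0292  0.033 ] [ 0.628  -0.0299  0.0355]
top a [ 15 126 214] 441 [354.6 152. ] [23.1 23.8] [ 0.6299 -0.1194  0.033 ] [ 0.63   -0.1205  0.0329]
scene 1 [ 17 122 148] 268 [394.4 178.5] [15.7 21.1] [0.4604 0.2269 0.136 ] depthpt [0.4582 0.2233 0.1357]
scene 3 [ 16 127 147] 168 [354.  186.7] [12.7 16.2] [0.4456 0.1151 0.084 ] depthpt [0.4461 0.1152 0.083 ]
scene 4 [ 15 122 150] 123 [315.5 189.1] [10.8 13.4] [0.4302 0.0005 0.058 ] depthpt [0.4322 0.002  0.0559]
scene 2 [ 16 118 153] 573 [268.  169.4] [25.5 50.7] [ 0.3898 -0.1407  0.11  ] depthpt [ 0.4498 -0.1224  0.1053]
scene d [ 16 137 164] 398 [370.8 248.2] [20.2 24.6] [0.6291 0.1497 0.033 ] [0.6312 0.1503 0.032 ]
scene c [ 16 139 163] 399 [339.4 249.6] [20.8 24.1] [0.6299 0.06   0.033 ] [0.6303 0.0618 0.0311]
scene b [ 16 143 169] 404 [307.8 250.8] [21.  24.3] [ 0.6301 -0.0301  0.033 ] [ 0.6289 -0.0294  0.0298]
scene a [ 16 141 168] 405 [276.1 251.9] [20.8 24.4] [ 0.63   -0.1197  0.033 ] [ 0.6291 -0.1203  0.031 ][ WARN:0@0.356] global loadsave.cpp:1063 imwrite_ Unsupported depth image for selected encoder is fallbacked to CV_8U.
```

View pics/crop.png

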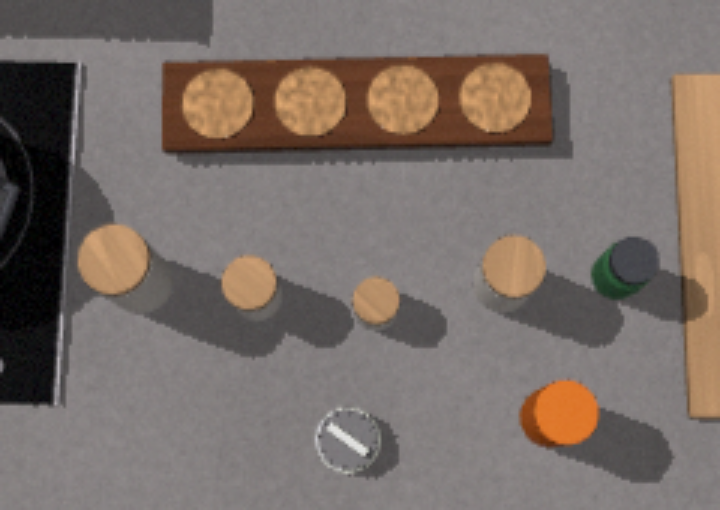

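View pics/m_top.png

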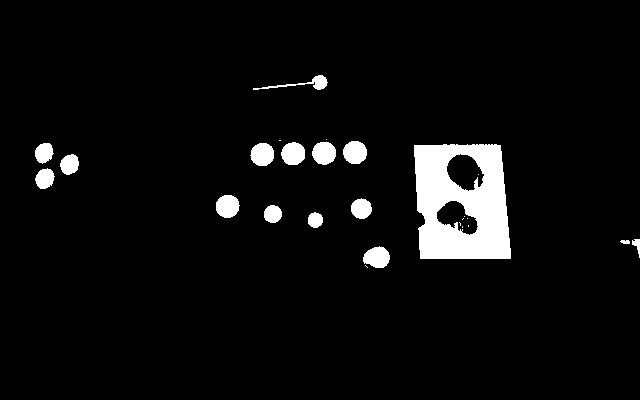

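```bash
python3 -m inch '[[0,0,0,0,0,0.043,-1],[0,0,0,0,0,0.043,-1],[0,0,0,0,0,0.043,-1],[0,0,0,0,0,0.043,-1],[0,0,0,0,0,0.043,-1],[0,0,0,0,0,0.043,-1],[0,0,0,0,0,0.043,-1],[0,0,0,0,0,0.043,-1]]'
python3 - <<'E'
from h import *
for n,u,v,z in(('top',306,267,.036),('top',400,209,.095),('top',378,258,.11),('top',145,178,.12)): print(ray(n,u,v,z).round(3))
E
```

```text
clock: 0.9
eef_pos: [0.1698, 0.4699, 0.2308]
tool_rot: [0.998, 0.069, -0.0, 0.001]
ft_force: [-0.2, -0.3, -0.1]
grip_width: 0.0859
[0.302 0.028 0.036]
[ 0.449 -0.228  0.095]
[ 0.319 -0.16   0.11 ]
[0.542 0.451 0.12 ]
```

```bash
python3 -m inch '[[0,0,0,0,0,0.044,-1],[0.97,0.8,0,0,0,0,-1],[0.97,0.8,0,0,0,0,-1],[0.97,0.8,0,0,0,0,-1],[0.97,0.8,0,0,0,0,-1],[0.97,0.8,0,0,0,0,-1],[0.97,0.8,0,0,0,0,-1],[0.97,0.8,0,0,0,0,-1]]'
python3 -m inch '[[0.97,0.81,0,0,0,0,-1],[0.97,0.81,0,0,0,0,-1],[0.97,0.81,0,0,0,0,-1],[0.97,0.81,0,0,0,0,-1],[0.97,0.85,0,0,0,0,-1],[0,0,0,0,0,0,-1],[0,0,0,0,0,0,-1],[0,0,0,0,0,0,-1]]'
```

```text
clock: 1.7
eef_pos: [0.341, 0.33, 0.2309]
tool_rot: [1.0, 0.003, -0.0, 0.0]
ft_force: [0.5, 0.3, -0.1]
grip_width: 0.0854
clock: 2.5
eef_pos: [0.4614, 0.2297, 0.231]
tool_rot: [1.0, 0.003, -0.001, 0.0]
ft_force: [0.7, -0.0, 0.1]
grip_width: 0.0855
```

```bash
python3 -m inch '[[-0.06,0.1,0,0,0,0,-1],[0,0,0.9,0,0,0,-1],[0,0,0.9,0,0,0,-1],[0,0,0.9,0,0,0,-1],[0,0,0.9,0,0,0,-1],[0,0,0.9,0,0,0,-1],[0,0,0.9,0,0,0,-1],[0,0,0.24,0,0,0,-1]]'
python3 - <<'E'
from h import *
p,d=bot.camera('scene'); cv2.imwrite('pics/s1.png',cv2.resize(p[80:280,240:500],None,fx=3,fy=3)); print(bot.get_obs()['eef_pos'],bot.get_obs()['ft_force'])
E
```

```text
clock: 3.3
eef_pos: [0.4582, 0.2267, 0.0881]
tool_rot: [1.0, 0.003, -0.002, 0.001]
ft_force: [-1.2, -0.2, -0.1]
grip_width: 0.0854
[0.4585113  0.22668459 0.0883312 ] [-0.49126119 -0.18585864 -0.07804783]
```

View pics/s1.png

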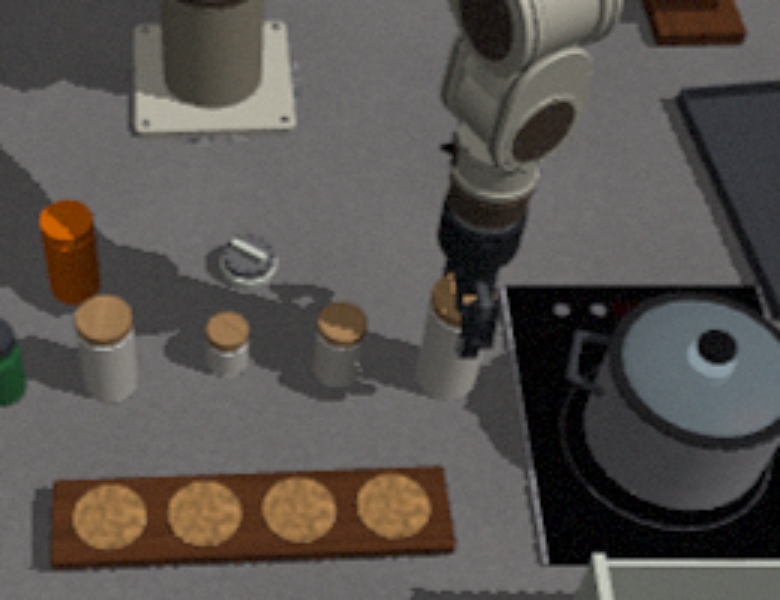

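The scene view shows the fingers straddling the tall canister's lid along x (crop pixel about (455,310)), and nothing else has been touched. I'm closing on it.

```bash
python3 -m inch '[[0,0,0,0,0,0,0],[0,0,0,0,0,0,0.4],[0,0,0,0,0,0,1],[0,0,0,0,0,0,1],[0,0,0,0,0,0,1],[0,0,0,0,0,0,1],[0,0,0,0,0,0,1],[0,0,0,0,0,0,1]]'
python3 -m inch '[[0,0,-0.2,0,0,0,1],[0,0,-0.4,0,0,0,1],[0,0,-0.6,0,0,0,1],[0,0,-0.6,0,0,0,1],[0,0,-0.4,0,0,0,1],[0,0,0,0,0,0,1],[0,0,0,0,0,0,1],[0,0,0,0,0,0,1]]'
```

```text
clock: 4.15
eef_pos: [0.4608, 0.2275, 0.0918]
tool_rot: [1.0, 0.003, 0.001, -0.001]
ft_force: [-3.5, 0.4, 6.2]
grip_width: 0.0606
clock: 4.95
eef_pos: [0.4601, 0.2266, 0.1444]
tool_rot: [1.0, 0.002, -0.001, 0.0]
ft_force: [-1.0, -0.0, -4.4]
grip_width: 0.0609
```

```bash
python3 -m inch '[[0.5,0.23,0,0,0,0,1],[0.9,0.41,0,0,0,0,1],[1,0.45,0,0,0,0,1],[1,0.45,0,0,0,0,1],[1,0.45,0,0,0,0,1],[1,0.45,0,0,0,0,1],[0.86,0.39,0,0,0,0,1],[0.5,0.23,0,0,0,0,1]]'
python3 -m inch '[[0,0,0,0,0,0,1],[0,0,0,0,0,0,1],[0,0,0,0,0,0,1],[0,0,0,0,0,0,1],[0,0,0,0,0,0,1],[0,0,0,0,0,0,1],[0,0,0,0,0,0,1],[0,0,0,0,0,0,1]]'
python3 - <<'E'
from h import *
for n in('scene','top'):
    p,d=bot.camera(n); cv2.imwrite(f'pics/{n}2.png',cv2.resize(p[120:300,240:500] if n=='scene' else p[100:280,170:430],None,fx=3,fy=3)); np.savez(f"pics/{n}2.npz",p=p,d=d)
E
```

```text
clock: 5.75
eef_pos: [0.6321, 0.1494, 0.1438]
tool_rot: [1.0, 0.002, -0.0, 0.001]
ft_force: [-0.1, 0.1, -4.4]
grip_width: 0.061
clock: 6.55
eef_pos: [0.63, 0.1514, 0.1455]
tool_rot: [1.0, 0.003, 0.0, -0.0]
ft_force: [0.2, -0.9, -4.9]
grip_width: 0.0607
```

View pics/scene2.png

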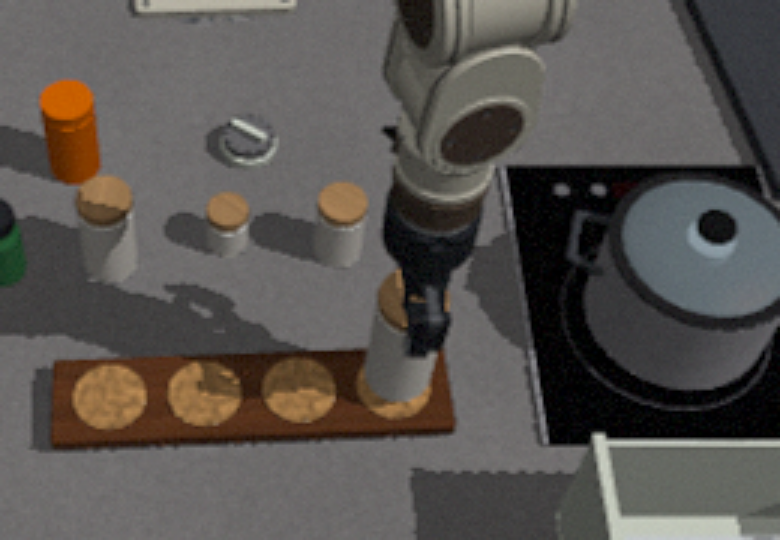

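Run:
```python
from h import *
for z in (.045,.05,.055,.06): print(z,proj('scene',(.661,.15,z)))
p=np.load('pics/scene2.npz')['p']; h=cv2.cvtColor(p,cv2.COLOR_BGR2HSV); print([(r,h[r,373].tolist()) for r in range(246,262)])
```

```text
0.045 [372.62016146 256.02106456]
0.05 [372.81287622 255.15178558]
0.055 [373.00685588 254.27680108]
0.06 [373.20211291 253.3960547 ]
[(246, [15, 20, 100]), (247, [15, 15, 103]), (248, [12, 12, 104]), (249, [13, 17, 103]), (250, [15, 15, 105]), (251, [17, 17, 106]), (252, [0, 5, 103]), (253, [15, 45, 113]), (254, [16, 125, 149]), (255, [16, 145, 165]), (256, [16, 141, 159]), (257, [15, 136, 133]), (258, [16, 145, 116]), (259, [15, 145, 97]), (260, [11, 159, 82]), (261, [12, 170, 84])]
```

```bash
python3 -m inch '[[0,0,0.2,0,0,0,1],[0,0,0.2,0,0,0,1],[0,0,0.16,0,0,0,1],[0,0,0.12,0,0,0,1],[0,0,0.08,0,0,0,1],[0,0,0,0,0,0,1],[0,0,0,0,0,0,1],[0,0,0,0,0,0,1]]'
```

```text
clock: 7.45
eef_pos: [0.6303, 0.1514, 0.1266]
tool_rot: [1.0, 0.003, 0.0, -0.0]
ft_force: [-0.9, -0.2, -5.3]
grip_width: 0.061
```

```bash
python3 -m inch '[[0,0,0.04,0,0,0,1],[0,0,0,0,0,0,1],[0,0,0.04,0,0,0,1],[0,0,0,0,0,0,1],[0,0,0,0,0,0,1],[0,0,0,0,0,0,1],[0,0,0,0,0,0,1],[0,0,0,0,0,0,1]]'
```

```text
clock: 8.25
eef_pos: [0.6301, 0.1514, 0.1249]
tool_rot: [1.0, 0.003, 0.0, -0.0]
ft_force: [-3.6, -0.5, 2.6]
grip_width: 0.061
```

```bash
python3 -m inch '[[0,0,0,0,0,0,0],[0,0,0,0,0,0,-0.4],[0,0,0,0,0,0,-0.5],[0,0,0,0,0,0,-0.6],[0,0,0,0,0,0,-0.8],[0,0,0,0,0,0,-1],[0,0,0,0,0,0,-1],[0,0,0,0,0,0,-1]]'
python3 -m inch '[[0,0,-0.2,0,0,0,-1],[0,0,-0.5,0,0,0,-1],[0,0,-0.8,0,0,0,-1],[0,0,-0.8,0,0,0,-1],[0,0,-0.8,0,0,0,-1],[0,0,-0.5,0,0,0,-1],[0,0,0,0,0,0,-1],[0,0,0,0,0,0,-1]]'
```

```text
clock: 9.05
eef_pos: [0.6302, 0.1513, 0.1243]
tool_rot: [1.0, 0.003, 0.0, 0.0]
ft_force: [-0.1, 0.4, 0.2]
grip_width: 0.0855
clock: 9.85
eef_pos: [0.6301, 0.1513, 0.2143]
tool_rot: [1.0, 0.003, 0.0, -0.0]
ft_force: [1.2, 0.1, -0.8]
grip_width: 0.0854
```

```bash
python3 -m inch '[[-0.4,0.6,0,0,0,0,-1],[-0.66,1,0,0,0,0,-1],[-0.66,1,0,0,0,0,-1],[-0.66,1,0,0,0,0,-1],[-0.66,1,0,0,0,0,-1],[-0.66,1,0,0,0,0,-1],[-0.66,1,0,0,0,0,-1],[-0.66,1,0,0,0,0,-1]]'
python3 -m inch '[[-0.66,1,0,0,0,0,-1],[-0.66,1,0,0,0,0,-1],[-0.66,1,0,0,0,0,-1],[-0.2,0.3,0,0,0,0,-1],[0,0,0,0,0,0,-1],[0,0,0,0,0,0,-1],[0,0,0,0,0,0,-1],[0,0,0,0,0,0,-1]]'
python3 - <<'E'
from h import *
for n in('scene','top'):
    p,d=bot.camera(n); cv2.imwrite(f'pics/{n}3.png',cv2.resize(p[120:300,220:480] if n=='scene' else p[100:280,170:430],None,fx=3,fy=3)); np.savez(f"pics/{n}3.npz",p=p,d=d)
print(bot.get_obs()['eef_pos'])
E
```

```text
clock: 10.65
eef_pos: [0.5038, -0.0402, 0.2128]
tool_rot: [1.0, 0.003, -0.001, -0.0]
ft_force: [0.4, -0.2, -0.2]
grip_width: 0.0854
clock: 11.45
eef_pos: [0.452, -0.1213, 0.2141]
tool_rot: [1.0, 0.003, -0.0, -0.0]
ft_force: [-0.8, -0.1, 1.1]
grip_width: 0.0854
[ 0.45182097 -0.12144576  0.21416697]
```

View pics/scene3.png

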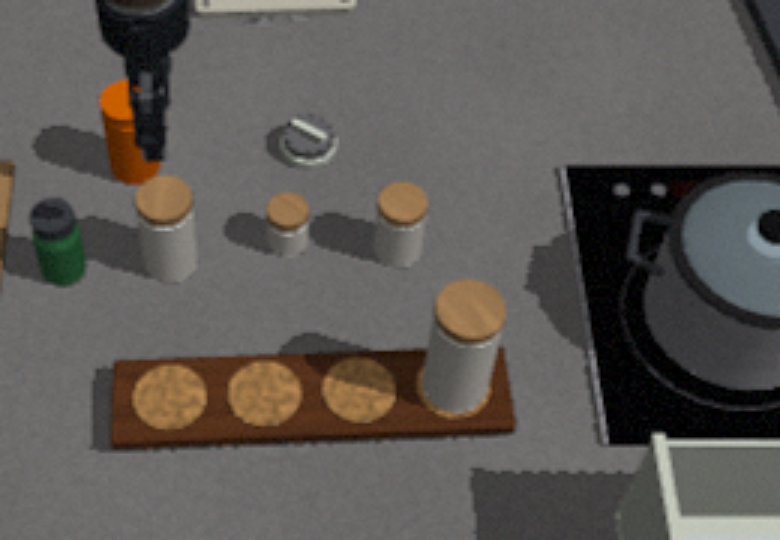

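View pics/top3.png

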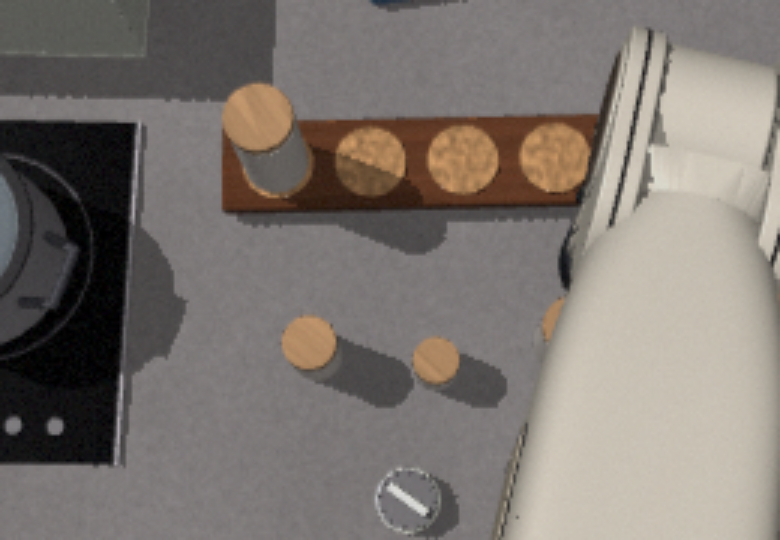

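Canister_1 stands upright on pad d (lid at scene crop (470,310)). I'll measure it before moving on.

```bash
cat >> h.py <<'E'
def lids(n,p,items):
    hsv=cv2.cvtColor(p,cv2.COLOR_BGR2HSV)
    m=(hsv[...,0]<25)&(hsv[...,0]>5)&(hsv[...,1]>70)&(hsv[...,2]>115)
    for k,X in items.items():
        s=proj(n,X).round().astype(int); a,e,r=ell(n,m,tuple(s),X[2]); print(n,k,a,np.round(e[1],1),r.round(4))
E
python3 - <<'E'
from h import *
for n in('scene','top'):
    lids(n,np.load(f'pics/{n}3.npz')['p'],{1:(.629,.15,.169),3:(.4453,.1156,.084),4:(.43,.0008,.058)})
E
```

```text
scene 1 366 [19.1 23.6] [0.6299 0.1506 0.169 ]
scene 3 170 [12.7 16.1] [0.4457 0.1151 0.084 ]
scene 4 124 [10.9 13.5] [0.4306 0.0009 0.058 ]
top 1 419 [22.2 23.5] [0.6292 0.1514 0.169 ]
top 3 257 [17.5 17.9] [0.445  0.1158 0.084 ]
top 4 189 [15.1 15.3] [0.43   0.0011 0.058 ]
```

```bash
python3 -m inch '[[-0.05,0,0.4,0,0,0,-1],[0,0,0.9,0,0,0,-1],[0,0,1,0,0,0,-1],[0,0,1,0,0,0,-1],[0,0,1,0,0,0,-1],[0,0,0.9,0,0,0,-1],[0,0,0.5,0,0,0,-1],[0,0,0.15,0,0,0,-1]]'
python3 -m inch '[[0,0,0,0,0,0,-0.5],[0,0,0,0,0,0,0],[0,0,0,0,0,0,1],[0,0,0,0,0,0,1],[0,0,0,0,0,0,1],[0,0,0,0,0,0,1],[0,0,0,0,0,0,1],[0,0,0,0,0,0,1]]'
python3 -m inch '[[0,0,-0.2,0,0,0,1],[0,0,-0.4,0,0,0,1],[0,0,-0.6,0,0,0,1],[0,0,-0.6,0,0,0,1],[0,0,-0.4,0,0,0,1],[0,0,0,0,0,0,1],[0,0,0,0,0,0,1],[0,0,0,0,0,0,1]]'
```

```text
clock: 12.35
eef_pos: [0.4484, -0.1214, 0.0658]
tool_rot: [1.0, 0.003, -0.002, -0.001]
ft_force: [0.1, 0.4, 0.4]
grip_width: 0.0854
clock: 13.15
eef_pos: [0.4507, -0.1223, 0.0689]
tool_rot: [1.0, 0.003, 0.001, 0.0]
ft_force: [-2.2, -0.5, 6.5]
grip_width: 0.0546
clock: 13.95
eef_pos: [0.4495, -0.1219, 0.1223]
tool_rot: [1.0, 0.003, -0.001, -0.0]
ft_force: [0.3, -0.2, -2.7]
grip_width: 0.0547
```

```bash
python3 -m inch '[[0.4,-0.4,0,0,0,0,1],[0.8,-0.8,0,0,0,0,1],[1,-1,0,0,0,0,1],[1,-1,0,0,0,0,1],[1,-1,0,0,0,0,1],[1,-1,0,0,0,0,1],[1,-1,0,0,0,0,1],[0.6,-0.7,0,0,0,0,1]]'
python3 -m inch '[[0.4,-0.4,0,0,0,0,1],[0,0,0,0,0,0,1],[0,0,0,0,0,0,1],[0,0,0,0,0,0,1],[0,0,0,0,0,0,1],[0,0,0,0,0,0,1],[0,0,0,0,0,0,1],[0,0,0,0,0,0,1]]'
```

```text
clock: 14.75
eef_pos: [0.621, 0.0541, 0.1218]
tool_rot: [1.0, 0.003, -0.0, -0.0]
ft_force: [0.2, 0.2, -1.7]
grip_width: 0.0547
clock: 15.55
eef_pos: [0.6292, 0.061, 0.1233]
tool_rot: [1.0, 0.002, 0.0, -0.0]
ft_force: [-0.3, 0.2, -2.2]
grip_width: 0.0548
```

```bash
python3 -m inch '[[0,0,0.2,0,0,0,1],[0,0,0.2,0,0,0,1],[0,0,0.16,0,0,0,1],[0,0,0.12,0,0,0,1],[0,0,0.06,0,0,0,1],[0,0,0,0,0,0,1],[0,0,0,0,0,0,1],[0,0,0,0,0,0,1]]'
python3 -m inch '[[0,0,0.04,0,0,0,1],[0,0,0,0,0,0,1],[0,0,0.02,0,0,0,1],[0,0,0,0,0,0,1],[0,0,0,0,0,0,1],[0,0,0,0,0,0,1],[0,0,0,0,0,0,1],[0,0,0,0,0,0,1]]'
```

```text
clock: 16.35
eef_pos: [0.6295, 0.0613, 0.1048]
tool_rot: [1.0, 0.003, 0.0, -0.0]
ft_force: [-0.2, -0.4, -2.4]
grip_width: 0.0548
clock: 17.15
eef_pos: [0.6293, 0.0613, 0.103]
tool_rot: [1.0, 0.003, -0.0, 0.0]
ft_force: [0.3, -0.4, -2.5]
grip_width: 0.0543
```

```bash
python3 -m inch '[[0,0,0.03,0,0,0,1],[0,0,0,0,0,0,1],[0,0,0,0,0,0,1],[0,0,0.02,0,0,0,1],[0,0,0,0,0,0,1],[0,0,0,0,0,0,1],[0,0,0,0,0,0,1],[0,0,0,0,0,0,1]]'
```

```text
clock: 17.95
eef_pos: [0.6293, 0.0613, 0.1021]
tool_rot: [1.0, 0.003, 0.0, -0.0]
ft_force: [-1.0, 0.7, 1.1]
grip_width: 0.0547
```

Contact shows as the wrist force rising from -2.5 to +1.1 N. I'm releasing and retracting.

```bash
python3 -m inch '[[0,0,0,0,0,0,0],[0,0,0,0,0,0,-0.2],[0,0,0,0,0,0,-0.4],[0,0,0,0,0,0,-0.6],[0,0,0,0,0,0,-0.8],[0,0,0,0,0,0,-1],[0,0,0,0,0,0,-1],[0,0,0,0,0,0,-1]]'
python3 -m inch '[[0,0,-0.3,0,0,0,-1],[0,0,-0.7,0,0,0,-1],[0,0,-0.9,0,0,0,-1],[0,0,-0.9,0,0,0,-1],[0,0,-0.7,0,0,0,-1],[0,0,-0.3,0,0,0,-1],[0,0,0,0,0,0,-1],[0,0,0,0,0,0,-1]]'
```

```text
clock: 18.75
eef_pos: [0.6293, 0.0613, 0.1018]
tool_rot: [1.0, 0.003, 0.0, -0.0]
ft_force: [-0.2, -0.5, -0.9]
grip_width: 0.0854
clock: 19.55
eef_pos: [0.6289, 0.0612, 0.1961]
tool_rot: [1.0, 0.003, -0.0, 0.0]
ft_force: [-0.6, -0.6, -0.8]
grip_width: 0.0856
```

```bash
python3 -m inch '[[-0.6,-0.18,0,0,0,0,-1],[-1,-0.3,0,0,0,0,-1],[-1,-0.3,0,0,0,0,-1],[-1,-0.3,0,0,0,0,-1],[-1,-0.3,0,0,0,0,-1],[-1,-0.3,0,0,0,0,-1],[-1,-0.3,0,0,0,0,-1],[-0.72,-0.2,0,0,0,0,-1]]'
python3 -m inch '[[0,0,0,0,0,0,-1],[0,0,0,0,0,0,-1],[0,0,0,0,0,0,-1],[0,0,0,0,0,0,-1],[0,0,0,0,0,0,-1],[0,0,0,0,0,0,-1],[0,0,0,0,0,0,-1],[0,0,0,0,0,0,-1]]'
python3 - <<'E'
from h import *
p,d=bot.camera('scene'); cv2.imwrite('pics/s4.png',cv2.resize(p[120:300,220:480],None,fx=3,fy=3))
lids('scene',p,{1:(.629,.15,.169),2:(.63,.0605,.143),4:(.43,.0008,.058)})
print(bot.get_obs()['eef_pos'])
E
```

```text
clock: 20.35
eef_pos: [0.4434, 0.1149, 0.1954]
tool_rot: [1.0, 0.003, -0.002, 0.0]
ft_force: [0.6, 0.1, 0.6]
grip_width: 0.0856
clock: 21.15
eef_pos: [0.4461, 0.1148, 0.1968]
tool_rot: [1.0, 0.002, -0.0, 0.0]
ft_force: [-0.1, 0.9, 0.1]
grip_width: 0.0853
scene 1 365 [19.1 23.6] [0.6299 0.1507 0.169 ]
scene 2 289 [17.5 20.5] [0.6295 0.0616 0.143 ]
scene 4 105 [10.6 13.5] [0.4302 0.0013 0.058 ]
[0.44603825 0.1148458  0.19679301]
```

View pics/s4.png

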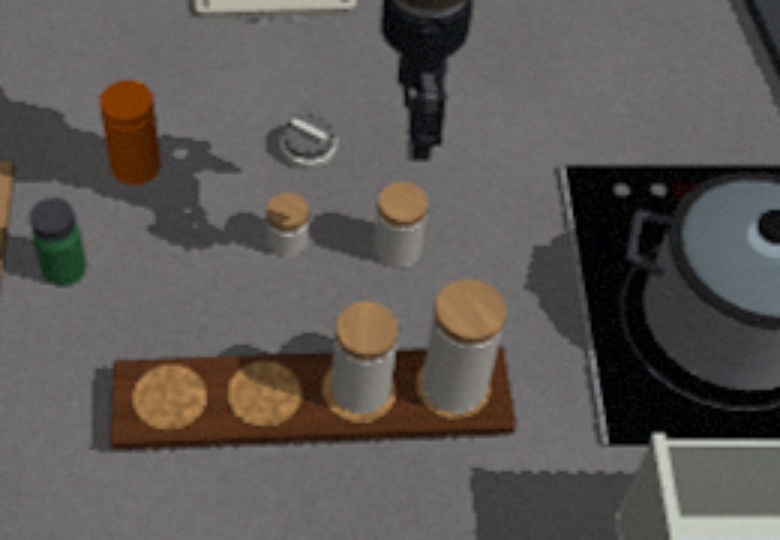

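Canister_2 stands on pad c (crop (367,330)), upright and 1 to 2 mm off centre. I'm taking canister_3 next.

```bash
python3 -m inch '[[-0.03,-0.03,0.4,0,0,0,-1],[0,0,0.9,0,0,0,-1],[0,0,1,0,0,0,-1],[0,0,1,0,0,0,-1],[0,0,1,0,0,0,-1],[0,0,1,0,0,0,-1],[0,0,0.7,0,0,0,-1],[0,0,0.2,0,0,0,-1]]'
python3 -m inch '[[0,0,0,0,0,0,-0.5],[0,0,0,0,0,0,0],[0,0,0,0,0,0,0.5],[0,0,0,0,0,0,1],[0,0,0,0,0,0,1],[0,0,0,0,0,0,1],[0,0,0,0,0,0,1],[0,0,0,0,0,0,1]]'
python3 -m inch '[[0,0,-0.2,0,0,0,1],[0,0,-0.4,0,0,0,1],[0,0,-0.6,0,0,0,1],[0,0,-0.6,0,0,0,1],[0,0,-0.4,0,0,0,1],[0,0,0,0,0,0,1],[0,0,0,0,0,0,1],[0,0,0,0,0,0,1]]'
```

```text
clock: 22.0
eef_pos: [0.443, 0.1151, 0.0394]
tool_rot: [1.0, 0.003, -0.002, 0.001]
ft_force: [0.2, -0.6, 0.4]
grip_width: 0.0849
clock: 22.8
eef_pos: [0.4458, 0.1158, 0.0429]
tool_rot: [1.0, 0.003, 0.001, -0.0]
ft_force: [-1.1, -0.5, 5.1]
grip_width: 0.0487
clock: 23.6
eef_pos: [0.4446, 0.1154, 0.0961]
tool_rot: [1.0, 0.003, -0.001, 0.0]
ft_force: [-1.1, 0.2, -2.0]
grip_width: 0.049
```

```bash
python3 -m inch '[[0.5,0.4,0,0,0,0,1],[0.6,0.9,0,0,0,0,1],[0.6,1,0,0,0,0,1],[0.3,1,0,0,0,0,1],[0.2,1,0,0,0,0,1],[0,1,0,0,0,0,1],[0,0.5,0,0,0,0,1],[0,0,0,0,0,0,1]]'
python3 -m inch '[[0.5,0,0,0,0,0,1],[1,0,0,0,0,0,1],[1,0,0,0,0,0,1],[1,0,0,0,0,0,1],[1,0,0,0,0,0,1],[0.6,0,0,0,0,0,1],[0,0,0,0,0,0,1],[0,0,0,0,0,0,1]]'
```

```text
clock: 24.4
eef_pos: [0.5009, -0.0308, 0.0963]
tool_rot: [1.0, 0.001, -0.0, 0.0]
ft_force: [0.8, 0.4, -2.5]
grip_width: 0.049
clock: 25.2
eef_pos: [0.6278, -0.0274, 0.096]
tool_rot: [1.0, 0.003, -0.001, -0.0]
ft_force: [-0.8, 0.1, -2.5]
grip_width: 0.0491
```

```bash
python3 -m inch '[[0.06,0.08,0.2,0,0,0,1],[0,0,0.2,0,0,0,1],[0,0,0.16,0,0,0,1],[0,0,0.1,0,0,0,1],[0,0,0.04,0,0,0,1],[0,0,0,0,0,0,1],[0,0,0,0,0,0,1],[0,0,0,0,0,0,1]]'
python3 -m inch '[[0,0,0.03,0,0,0,1],[0,0,0,0,0,0,1],[0,0,0.03,0,0,0,1],[0,0,0,0,0,0,1],[0,0,0,0,0,0,1],[0,0,0,0,0,0,1],[0,0,0,0,0,0,1],[0,0,0,0,0,0,1]]'
```

```text
clock: 26.0
eef_pos: [0.6302, -0.0305, 0.0796]
tool_rot: [1.0, 0.002, 0.0, 0.0]
ft_force: [0.6, 0.0, -1.6]
grip_width: 0.0487
clock: 26.8
eef_pos: [0.63, -0.0305, 0.0778]
tool_rot: [1.0, 0.003, 0.0, 0.0]
ft_force: [0.6, 0.4, -1.8]
grip_width: 0.0486
```

```bash
python3 -m inch '[[0,0,0.03,0,0,0,1],[0,0,0,0,0,0,1],[0,0,0.03,0,0,0,1],[0,0,0,0,0,0,1],[0,0,0,0,0,0,1],[0,0,0,0,0,0,1],[0,0,0,0,0,0,1],[0,0,0,0,0,0,1]]'
```

```text
clock: 27.6
eef_pos: [0.63, -0.0304, 0.0763]
tool_rot: [1.0, 0.003, 0.0, 0.0]
ft_force: [0.4, 1.0, -1.9]
grip_width: 0.0489
```

```bash
python3 -m inch '[[0,0,0.02,0,0,0,1],[0,0,0,0,0,0,1],[0,0,0,0,0,0,1],[0,0,0.02,0,0,0,1],[0,0,0,0,0,0,1],[0,0,0,0,0,0,1],[0,0,0,0,0,0,1],[0,0,0,0,0,0,1]]'
```

```text
clock: 28.4
eef_pos: [0.6301, -0.0305, 0.076]
tool_rot: [1.0, 0.003, 0.0, 0.0]
ft_force: [-2.6, -0.4, 5.9]
grip_width: 0.049
```

```bash
python3 -m inch '[[0,0,0,0,0,0,0.2],[0,0,0,0,0,0,0],[0,0,0,0,0,0,-0.2],[0,0,0,0,0,0,-0.5],[0,0,0,0,0,0,-0.8],[0,0,0,0,0,0,-1],[0,0,0,0,0,0,-1],[0,0,0,0,0,0,-1]]'
python3 -m inch '[[0,0,-0.3,0,0,0,-1],[0,0,-0.7,0,0,0,-1],[0,0,-0.9,0,0,0,-1],[0,0,-0.9,0,0,0,-1],[0,0,-0.7,0,0,0,-1],[0,0,-0.3,0,0,0,-1],[0,0,0,0,0,0,-1],[0,0,0,0,0,0,-1]]'
python3 -m inch '[[-1,-0.16,0,0,0,0,-1],[-1,-0.16,0,0,0,0,-1],[-1,-0.16,0,0,0,0,-1],[-1,-0.16,0,0,0,0,-1],[-1,-0.16,0,0,0,0,-1],[-1,-0.16,0,0,0,0,-1],[-1,-0.16,0,0,0,0,-1],[-1,-0.16,0,0,0,0,-1]]'
python3 -m inch '[[0,0,0,0,0,0,-1],[0,0,0,0,0,0,-1],[0,0,0,0,0,0,-1],[0,0,0,0,0,0,-1],[0,0,0,0,0,0,-1],[0,0,0,0,0,0,-1],[0,0,0,0,0,0,-1],[0,0,0,0,0,0,-1]]'
python3 - <<'E'
from h import *
p,d=bot.camera('scene'); cv2.imwrite('pics/s5.png',cv2.resize(p[120:300,220:480],None,fx=3,fy=3))
lids('scene',p,{1:(.629,.15,.169),2:(.63,.0605,.143),3:(.63,-.03,.117),4:(.43,.0008,.058)})
print(bot.get_obs()['eef_pos'])
E
```

```text
clock: 29.2
eef_pos: [0.63, -0.0304, 0.0752]
tool_rot: [1.0, 0.003, -0.0, 0.0]
ft_force: [0.3, -0.5, -0.7]
grip_width: 0.0852
clock: 30.0
eef_pos: [0.6296, -0.0304, 0.1697]
tool_rot: [1.0, 0.002, -0.0, -0.0]
ft_force: [0.6, 0.1, 0.3]
grip_width: 0.0851
clock: 30.8
eef_pos: [0.4278, 0.0007, 0.169]
tool_rot: [1.0, 0.002, -0.001, -0.0]
ft_force: [0.2, 0.5, 0.3]
grip_width: 0.0854
clock: 31.6
eef_pos: [0.4299, 0.0005, 0.1702]
tool_rot: [1.0, 0.002, -0.0, 0.0]
ft_force: [0.8, -0.1, -0.2]
grip_width: 0.0853
scene 1 364 [19.  23.6] [0.6298 0.1508 0.169 ]
scene 2 289 [17.5 20.6] [0.6296 0.0617 0.143 ]
scene 3 230 [15.4 18.3] [ 0.631 -0.031  0.117]
scene 4 125 [10.9 13.7] [0.4306 0.0008 0.058 ]
[0.42986972 0.0005326  0.170265  ]
```

View pics/s5.png

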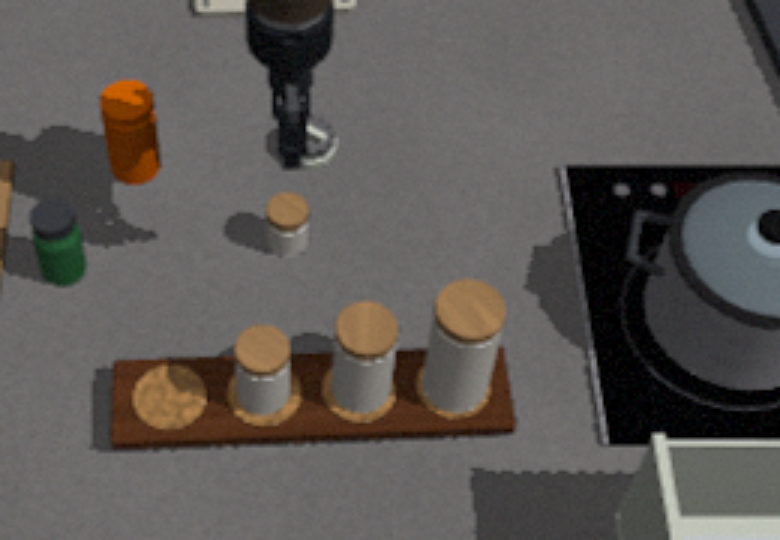

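Canister_3 stands on pad b (crop (263,350)), within 2 mm. I'm taking canister_4 at crop (288,215).

```bash
python3 -m inch '[[0,0,0.4,0,0,0,-1],[0,0,0.9,0,0,0,-1],[0,0,1,0,0,0,-1],[0,0,1,0,0,0,-1],[0,0,1,0,0,0,-1],[0,0,0.9,0,0,0,-1],[0,0,0.5,0,0,0,-1],[0,0,0.2,0,0,0,-1]]'
python3 -m inch '[[0,0,0,0,0,0,-0.5],[0,0,0,0,0,0,0],[0,0,0,0,0,0,0.5],[0,0,0,0,0,0,1],[0,0,0,0,0,0,1],[0,0,0,0,0,0,1],[0,0,0,0,0,0,1],[0,0,0,0,0,0,1]]'
python3 -m inch '[[0,0,-0.2,0,0,0,1],[0,0,-0.4,0,0,0,1],[0,0,-0.6,0,0,0,1],[0,0,-0.6,0,0,0,1],[0,0,-0.4,0,0,0,1],[0,0,0,0,0,0,1],[0,0,0,0,0,0,1],[0,0,0,0,0,0,1]]'
```

```text
clock: 32.45
eef_pos: [0.4281, 0.0005, 0.0209]
tool_rot: [1.0, 0.003, -0.002, -0.0]
ft_force: [-0.9, 0.4, 0.1]
grip_width: 0.0857
clock: 33.25
eef_pos: [0.4307, 0.0005, 0.0238]
tool_rot: [1.0, 0.003, 0.001, 0.0]
ft_force: [-1.3, 0.8, 5.5]
grip_width: 0.0423
clock: 34.05
eef_pos: [0.4291, 0.0006, 0.0772]
tool_rot: [1.0, 0.003, -0.001, -0.0]
ft_force: [-0.1, -0.1, -1.5]
grip_width: 0.0428
```

```bash
python3 -m inch '[[0.2,0.4,0,0,0,0,1],[0.4,0.8,0,0,0,0,1],[0.4,1,0,0,0,0,1],[0.4,1,0,0,0,0,1],[0.3,1,0,0,0,0,1],[0.3,0.6,0,0,0,0,1],[0,0,0,0,0,0,1],[0,0,0,0,0,0,1]]'
python3 -m inch '[[0.5,0,0,0,0,0,1],[1,0,0,0,0,0,1],[1,0,0,0,0,0,1],[1,0,0,0,0,0,1],[1,0,0,0,0,0,1],[1,0,0,0,0,0,1],[0.5,0,0,0,0,0,1],[0,0,0,0,0,0,1]]'
```

```text
clock: 34.85
eef_pos: [0.48, -0.1192, 0.0773]
tool_rot: [1.0, 0.002, -0.001, -0.0]
ft_force: [0.4, 0.1, -1.0]
grip_width: 0.0422
clock: 35.65
eef_pos: [0.6315, -0.1169, 0.0772]
tool_rot: [1.0, 0.004, 0.0, -0.0]
ft_force: [-0.6, -0.5, -1.0]
grip_width: 0.0428
```

```bash
python3 -m inch '[[-0.02,0.08,0.2,0,0,0,1],[0,0,0.2,0,0,0,1],[0,0,0.16,0,0,0,1],[0,0,0.1,0,0,0,1],[0,0,0.06,0,0,0,1],[0,0,0,0,0,0,1],[0,0,0,0,0,0,1],[0,0,0,0,0,0,1]]'
python3 -m inch '[[0,0,0.03,0,0,0,1],[0,0,0,0,0,0,1],[0,0,0.03,0,0,0,1],[0,0,0,0,0,0,1],[0,0,0,0,0,0,1],[0,0,0,0,0,0,1],[0,0,0,0,0,0,1],[0,0,0,0,0,0,1]]'
```

```text
clock: 36.45
eef_pos: [0.6301, -0.1205, 0.0601]
tool_rot: [1.0, 0.003, 0.0, 0.0]
ft_force: [0.4, 0.4, -2.0]
grip_width: 0.0429
clock: 37.25
eef_pos: [0.6299, -0.1204, 0.0583]
tool_rot: [1.0, 0.003, 0.0, -0.0]
ft_force: [0.3, 0.6, -0.5]
grip_width: 0.0428
```

```bash
python3 -m inch '[[0,0,0.03,0,0,0,1],[0,0,0,0,0,0,1],[0,0,0.02,0,0,0,1],[0,0,0,0,0,0,1],[0,0,0,0,0,0,1],[0,0,0,0,0,0,1],[0,0,0,0,0,0,1],[0,0,0,0,0,0,1]]'
```

```text
clock: 38.05
eef_pos: [0.63, -0.1205, 0.0571]
tool_rot: [1.0, 0.003, 0.0, 0.0]
ft_force: [0.7, -1.1, -2.0]
grip_width: 0.0427
```

```bash
python3 -m inch '[[0,0,0.02,0,0,0,1],[0,0,0,0,0,0,1],[0,0,0,0,0,0,1],[0,0,0.02,0,0,0,1],[0,0,0,0,0,0,1],[0,0,0,0,0,0,1],[0,0,0,0,0,0,1],[0,0,0,0,0,0,1]]'
```

```text
clock: 38.85
eef_pos: [0.63, -0.1205, 0.0569]
tool_rot: [1.0, 0.003, 0.0, 0.0]
ft_force: [-2.8, -0.5, 6.1]
grip_width: 0.0426
```

Contact again (+6 N). I'm releasing, rising and backing off for a last check.

```bash
python3 -m inch '[[0,0,0,0,0,0,0.3],[0,0,0,0,0,0,0.1],[0,0,0,0,0,0,-0.1],[0,0,0,0,0,0,-0.4],[0,0,0,0,0,0,-0.8],[0,0,0,0,0,0,-1],[0,0,0,0,0,0,-1],[0,0,0,0,0,0,-1]]'
python3 -m inch '[[0,0,-0.3,0,0,0,-1],[0,0,-0.7,0,0,0,-1],[0,0,-0.9,0,0,0,-1],[0,0,-0.9,0,0,0,-1],[0,0,-0.9,0,0,0,-1],[0,0,-0.9,0,0,0,-1],[0,0,-0.7,0,0,0,-1],[0,0,-0.3,0,0,0,-1]]'
python3 -m inch '[[-0.8,0,0,0,0,0,-1],[-1,0,0,0,0,0,-1],[-1,0,0,0,0,0,-1],[-1,0,0,0,0,0,-1],[-1,0,0,0,0,0,-1],[-1,0,0,0,0,0,-1],[-1,0,0,0,0,0,-1],[-0.8,0,0,0,0,0,-1]]'
python3 -m inch '[[0,0,0,0,0,0,-1],[0,0,0,0,0,0,-1],[0,0,0,0,0,0,-1],[0,0,0,0,0,0,-1],[0,0,0,0,0,0,-1],[0,0,0,0,0,0,-1],[0,0,0,0,0,0,-1],[0,0,0,0,0,0,-1]]'
python3 - <<'E'
from h import *
for n in('scene','top'):
    p,d=bot.camera(n); cv2.imwrite(f'pics/{n}6.png',cv2.resize(p[120:300,220:480],None,fx=3,fy=3) if n=='scene' else p)
    lids(n,p,{1:(.629,.15,.169),2:(.63,.0605,.143),3:(.63,-.03,.117),4:(.63,-.12,.091)})
print(bot.get_obs()['eef_pos'],bot.get_obs()['ft_force'])
E
```

```text
clock: 39.65
eef_pos: [0.6299, -0.1205, 0.0559]
tool_rot: [1.0, 0.003, -0.0, -0.0]
ft_force: [0.4, 0.1, -1.0]
grip_width: 0.0857
clock: 40.45
eef_pos: [0.631, -0.1206, 0.1991]
tool_rot: [1.0, 0.003, 0.002, 0.0]
ft_force: [0.4, -0.4, 0.1]
grip_width: 0.0854
clock: 41.25
eef_pos: [0.4381, -0.1212, 0.1958]
tool_rot: [1.0, 0.002, -0.001, -0.0]
ft_force: [1.2, 0.2, 0.5]
grip_width: 0.0853
clock: 42.05
eef_pos: [0.44, -0.1214, 0.196]
tool_rot: [1.0, 0.003, -0.0, -0.0]
ft_force: [-0.7, 0.2, -0.4]
grip_width: 0.0851
scene 1 365 [19.  23.7] [0.6298 0.1507 0.169 ]
scene 2 289 [17.5 20.6] [0.6296 0.0617 0.143 ]
scene 3 232 [15.5 18.4] [ 0.631  -0.0308  0.117 ]
scene 4 169 [13.8 15.7] [ 0.6327 -0.1197  0.091 ]
top 1 419 [22.2 23.5] [0.6292 0.1514 0.169 ]
top 2 326 [19.5 20.8] [0.6289 0.0627 0.143 ]
top 3 275 [17.3 24.7] [ 0.6253 -0.0247  0.117 ]
top 4 239 [15.8 23.4] [ 0.6268 -0.1121  0.091 ]
[ 0.43994372 -0.12139557  0.19603875] [-0.01338808 -0.45028515  0.18325746]
```

View pics/scene6.png

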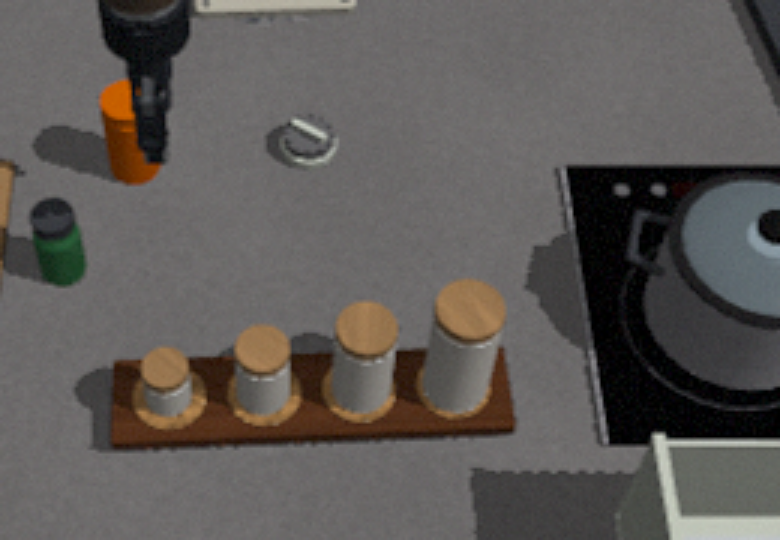

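View pics/top6.png

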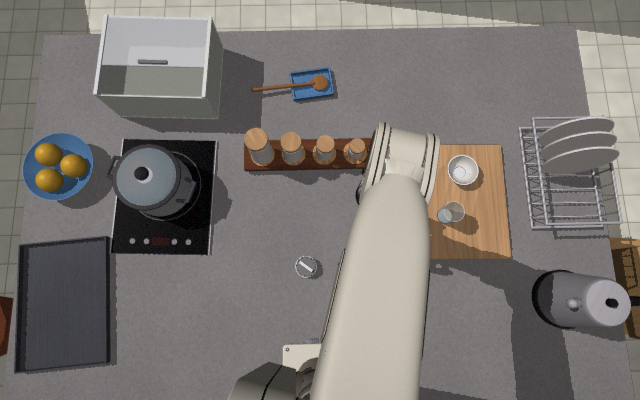

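All four canisters stand in order, 136, 110, 84 and 58 mm from the pot end. The scene-view lids are within about 3 mm of the pad centres. The top-view fits for canisters 3 and 4 are stretched because the lid mask merges with the visible cork (24.7 px long axis), so I don't count those. The arm is clear, so I'm handing in.

```bash
python3 -c "
from workcell import bot
print(bot.job_done())"
```

```text
the job is handed in; nothing more can be done
None
```

All four canisters are back on the ledge and the job is handed in at about 42 s of the 102 s allowed; no verdict was reported. From the pot end (+y) they run pad d 136 mm, pad c 110 mm, pad b 84 mm and pad a 58 mm. Each was lowered in steps of about 1 mm or less until the wrist force showed contact (1 to 6 N), then released.

- **Position:** in the last scene view the lids lie about 1 to 3 mm from their pad centres. Canister_4 reads the farthest off, and its fit may include a little of the cork.
- **Disagreement:** the top view agreed for canisters 1 and 2. For 3 and 4 it read up to about 8 mm off, because the lid mask ran into the visible cork, so I relied on the scene view and the tool position at release.
- **Rest of the scene:** the canisters looked upright in the last pictures, and the pot, jar and orange look-alike appeared where they started. I did not measure their final positions. The gripper was open and clear, with no load on the wrist.

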